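# Load a rubber heel lift under the spring clip of a cobbler's jig

## Robot

A 6-joint arm with a two-finger parallel gripper is mounted at the origin on the work surface. World frame = base frame: x ahead of the robot, y to its left, z up, the work surface at z = 0. Lengths are in m, angles in rad, forces in N, time in s.
With the tool pointing down it reaches from about 0.35 to 0.925 m from the base axis. Payload 6.4 kg.
Tool frame: the origin (TCP) lies where the fingers leave the gripper's body, on its centre line; the fingertips stand 97 mm ahead of it and the grasp point (between the pads) lies 78 mm ahead of it; z points along the fingers, y is the line along which they close (so a half turn about z gives the same grasp; the last joint's range is limited). The gripper opens to 94 mm and grips with 3 to 60 N. Pads are 16 mm wide; open, the fingers measure 119 mm over their backs; the gripper's body (75 mm by 177 mm) begins 78 mm behind the grasp point.
Start: joints at [-1.442, 0.245, 1.558, -0, 1.339, -0.174], TCP at [0.194, -0.62, 0.303] pointing down, gripper open.
Joint ranges: [-3.13, 3.13], [-1.02, 2.26], [0.13, 2.54], [-0.95, 4.09], [0.21, 2.88], [-2.74, 2.74]. Speed limits (rad/s): [2.57, 2.57, 3.14, 3.14, 3.14, 3.14].

## Interface

Orientations are given as a unit quaternion [w, x, y, z].
In Python, from bench import env, optics, models gives the robot as it stands.
- The arm moves only by the tool jog_arm, never from a script. Its argument "rows" is a list of rows, each a list of 6 numbers: the shift along the tool's x, y, z in mm, then the turn, a rotation vector about the tool's x, y, z in rad. A call has 1 to 12 rows; each row shifts and turns the commanded pose from where the row before left it, along the tool's axes as they then stand; what a row does not reach is not made up. A row lasts 1/10 s, in which the tool goes at most 50 mm and 8.59 degrees, less where a joint would pass 70% of its speed; a pose out of reach is approached as far as the arm can. A call is refused whole if a number of a shift passes 50 or a number of a turn 0.15, either way. A call with a gripper value outside its range is refused whole. "grip" is the closure, from 0 (fully open) to 1 (shut), set as the call begins (left out, the last holds). The fingers move at their own pace and stop on an object; "newtons" is the grip in N (left out, the last holds). Time passes only in rows, so rows that do not move let the fingers close. It gives the time, the measured TCP pose, the force, the opening and the grip force at its end, in the units of the state.
- env.get_obs(): the state, without advancing time (a new reading comes with each control period).
- optics.snapshot(name): name is "side" or "top" or "wrist"; returns the picture (384x512x3 uint8, blue, green, red); there is no depth.
- optics.camera_model(name): a dict with "fx", "fy", "cx", "cy" (pixels), "T" (4x4, takes a point from camera to world coordinates); the wrist camera has in their place "hand_eye" (4x4, takes a point from camera to tool coordinates, whose origin is the TCP and whose axes are the flange's). Camera axes: x right, y up, looking along -z (the intrinsics and any distortion apply to the point x, -y, -z); pixel columns grow to the right and rows downward; lengths in m; the calibration is good to about 2 mm. A picture is of the moment at which its call begins: read the wrist's pose just before it. camera_model takes no time and is no camera call.
- env.sign_off(): hands the job in; it is judged then, once.
Trained networks look in the newest picture that a camera, given by its name, has taken for a name from the list of things; names that differ only in an ending like _2 or _b are one class to them, and where a whole thing is asked for, a point or a joint stands for the part that bears it (a point fixed in the world has none). Each returns a list of dicts, best first, with "conf" (0 to 1); they miss things now and then, are a little off and sometimes report something else, mostly with a low value. They report only what shows in the picture. A call takes as long as a camera call. They do not tell look-alikes from the thing itself.
- models.look_for(camera, label): "bbox" ([left, top, width, height] in pixels, round what is visible of it).
- models.spot_point(camera, label): "point" ([column, row] in pixels: a listed point, or the origin of a listed thing).
The state is a dict: "time": time; "q": joint angles; "joint_velocities": joint speeds; "joint_efforts": joint torques, N m; "position": TCP position; "orientation": TCP orientation; "wrist_force": force on the tool from outside, world axes, zero at the start; "ft_torque": the same for the moment, N m; "grip_width": opening from 0.0 (shut) to 1.0 (fully open); "grip_force": force on a finger pad.
Only numpy, scipy, OpenCV 4.12 (cv2) and the standard library are available. Lean on these libraries where they do the work, as an engineer would, in place of code of your own. Each camera call takes 0.05 s, during which the arm holds its last target. There are 200 camera calls.

## Task

Load the black rubber heel lift in the cobbler's jig, using fingertips only: press the red bar of the spring clip down with one fingertip to raise its jaw and, keeping it held down, push the heel lift along its channel with the other fingertip, under the jaw and fully home against the dark end stop. Then let the bar up, so that the clip closes on the heel lift, and come away. Do not grasp or lift the heel lift, and leave everything else on the bench where it is.

Things in the scene. Friction and masses are not known exactly. Their poses are not given: they have to be found in the camera images.
- jig: Jig, fixed to the bench: green base plate 175 x 135 mm, aluminium bed on it. Origin: at bench level under the channel's centre line. x: the direction the heel lift is pushed; z up; the clip is on the +y side. 'Jig frame' below means this frame, in mm. Bed top: z = 20, x = -82 to 82.
- channel_mouth (a point): Middle of the channel's open near end, on the bed: (-82, 0, 20) in the jig frame. The channel is 59 mm wide, open upward, between a fence (y = -29.5, top z = 28) and a rail (y = 29.5, 5 thick, top z = 26). Metal and heel lift are smooth (friction about 0.3), but pushed off its centre line by more than about 10 mm the heel lift may bind.
- end_stop (a point): Where the nose of the heel lift ends up: on the bed at the face of the dark end stop, (75, 0, 20) in the jig frame. The stop crosses the channel's far end, top at z = 32. Dark hinge ears, 12 wide, stand at y = 42, x = -82 and x = 72, top z = 34.
- heel_lift: Black hard-rubber heel lift, a loose D-shaped block 58 long (its x), 56 wide, 10 mm thick, 45 g or so, on the bed in the channel. Origin: centre of its underside. Its flat edge, to push on, is at its own x = -29 mm; its round nose, x = +29, faces the end stop. Home: origin at x = 46, z = 20 in the jig frame; it starts 47 to 67 mm short of that, nose just short of the jaw.
- clip (a joint): Spring clip's angle, rad: 0 closed as found, growing as the red bar is pressed, limit 0.55. Hinge rod parallel to the jig's x at y = 40, z = 29 (jig frame). The jaw clears the heel lift's top from about 0.33 up (bar pressed about 10 mm or more) and rests on it at about 0.29. It springs shut by itself; pressing the bar takes about 2.5 N to start, 4.6 N at the limit.
- jaw (a point): Middle of the lower edge of the clip's steel jaw lip: closed, at (50, 13, 23) in the jig frame, 3 mm over the bed, so it blocks the heel lift. The lip spans x = 35 to 65, y = 10 to 16; the arm behind it reaches over the rail side at z = 32 to 36.
- press_bar (a point): Middle of the top of the clip's red round press bar, 8 mm thick, 108 mm long, parallel to the jig's x, from x = -80 to 28 at y = 70 (jig frame). Its top is at z = 38 as found; pressed, it comes down to z = 25 at 0.43 rad and 21.5 at the 0.55 limit, the level of the heel lift's edge, and shifts inward up to 2 mm. A fingertip can slide along it while holding it down.
- spare_lift: tan spare heel lift, a D-shaped block of the same size as the black one, lying on the table beside the jig; leave it alone. Origin: centre of its underside
- spool_brown: spool of brown thread, 42 mm diameter, 50 mm high, standing beside the jig; leave it alone. Origin: centre of its underside
- tack_tin: amber jar of tacks with a steel cap, 50 mm diameter, 42 mm high, standing beside the jig; leave it alone. Origin: centre of its underside
- spool_white: spool of white thread, 54 mm diameter, 65 mm high, behind the jig; leave it alone. Origin: centre of its underside
- glue_bottle: yellow glue bottle with a long nozzle, 72 mm diameter, 140 mm high, behind the jig; leave it alone. Origin: centre of its underside
- mug: white mug, 76 mm diameter, 85 mm high, behind the jig; leave it alone. Origin: centre of its underside
- awl: awl with a wooden handle, 160 mm long, lying flat on the table to the robot's right; leave it alone
Mind the look-alikes: they are no part of the job. There is more than one size of the heel_lift; the job needs the larger. Leave any yellow look-alike of the jig alone.

How it is judged:
By the outcome, as a careful person would: the job done as asked, in the order asked, and still so for the second after the job is handed in, with the robot touching nothing.
It also fails if it takes over 40 s, if anything falls off the work surface, if the arm or the gripper's body presses on something with over 40 N, if the wrist force passes 120 N, or if a joint passes its speed limit or range.

## Working session

There is one attempt and no reset: what is moved stays moved. The work goes in short steps, Python scripts to look and compute and a tool call to move; the robot and the scene stay as the last step left them, time stands still between calls to the robot, and variables do not carry over. Pictures are saved under pics/ and viewed, at most 10 in all, crops included, and the job is handed in when it is done.

Besides the shell and the picture viewer there is one more tool, called after "Call:" as name([rows], argument=value, ...), one row to a line, values as JSON. jog_arm: Moves the arm, as the interface text tells. Its arguments: {"type":"object","properties":{"rows":{"type":"array","items":{"type":"array","items":{"type":"number"}}},"grip":{"type":"number"},"newtons":{"type":"number"}},"required":["rows"]}

```bash
mkdir -p pics; cat > h.py <<'E'
import numpy as np, cv2
from bench import env, optics, models
from scipy.spatial.transform import Rotation as R
def T_of(cam,o=None):
    m=optics.camera_model(cam)
    if 'T' in m: return m,np.array(m['T'])
    o=o or env.get_obs(); q=o['orientation']
    W=np.eye(4); W[:3,:3]=R.from_quat([q[1],q[2],q[3],q[0]]).as_matrix(); W[:3,3]=o['position']
    return m,W@np.array(m['hand_eye'])
def ray(cam,p,z,o=None):
    m,T=T_of(cam,o)
    d=T[:3,:3]@np.array([(p[0]-m['cx'])/m['fx'],-(p[1]-m['cy'])/m['fy'],-1])
    return T[:3,3]+d*(z-T[2,3])/d[2]
def proj(cam,P,o=None):
    m,T=T_of(cam,o); c=T[:3,:3].T@(np.array(P)-T[:3,3])
    return [m['cx']-m['fx']*c[0]/c[2], m['cy']+m['fy']*c[1]/c[2]]
E
python3 - <<'E'
from h import *
for c in ['top','side']:
    im=optics.snapshot(c); cv2.imwrite(f'pics/{c}0.png',im)
    print(c,{k:v for k,v in optics.camera_model(c).items()})
    if c=='top':
        for l in ['jig','heel_lift','clip','spare_lift']:
            print(l,[(np.round(d['bbox']),round(d['conf'],2)) for d in models.look_for(c,l)[:3]])
    for l,z in [('channel_mouth',.02),('end_stop',.02),('jaw',.023),('press_bar',.038),('heel_lift',.02),('jig',0)]:
        for d in models.spot_point(c,l)[:3]: print(l,np.round(d['point'],1),round(d['conf'],2),np.round(ray(c,d['point'],z),4))
print(optics.camera_model('wrist')); print(env.get_obs())
E
```

```text
top {'fx': 436.4347390287891, 'fy': 436.4347390287891, 'cx': 250.75363962332386, 'cy': 187.223007309063, 'T': array([[-0.00793985,  0.99735378, -0.0722662 ,  0.47124044],
       [-0.99990148, -0.00708202,  0.01211891, -0.08861969],
       [ 0.01157505,  0.07235531,  0.99731175,  1.33897135],
       [ 0.        ,  0.        ,  0.        ,  1.        ]])}
jig [(array([332., 110.,  56.,  63.]), 0.72), (array([217., 162.,  65.,  67.]), 0.61), (array([280., 110.,  19.,  25.]), 0.44)]
heel_lift [(array([250., 186.,  20.,  24.]), 0.55), (array([254., 249.,  18.,  14.]), 0.45)]
clip [(array([232., 177.,  28.,  49.]), 0.89), (array([342., 122.,  19.,  50.]), 0.84)]
spare_lift [(array([285., 184.,  27.,  20.]), 0.64)]
channel_mouth [369.9 166.3] 0.77 [ 0.6282 -0.4686  0.02  ]
channel_mouth [266.6 217.2] 0.76 [ 0.4758 -0.1517  0.02  ]
channel_mouth [289.4 122.5] 0.39 [ 0.765  -0.2247  0.02  ]
end_stop [244.  173.8] 0.85 [ 0.6078 -0.0845  0.02  ]
end_stop [236.  211.6] 0.71 [ 0.4934 -0.0595  0.02  ]
end_stop [358.9 120.3] 0.68 [ 0.7707 -0.4387  0.02  ]
jaw [243.8 179.2] 0.72 [ 0.5911 -0.0838  0.
[... 1904 characters left out ...]
'q': array([-1.44208617e+00,  2.45092641e-01,  1.55780164e+00, -2.51714448e-05,
        1.33868664e+00, -1.74062958e-01]), 'joint_velocities': array([ 0.00083079,  0.00067922,  0.00052928, -0.00109983, -0.00070236,
       -0.00066713]), 'joint_efforts': array([-1.44730911e-03, -4.15835953e+01, -3.14878821e+01,  6.83864183e-02,
        2.89367692e-02, -1.24416744e-05]), 'position': array([ 0.19383527, -0.62043824,  0.30265908]), 'orientation': array([ 5.58723567e-06,  9.88562487e-01,  1.50811836e-01, -1.23781014e-05]), 'wrist_force': array([-0.54212872,  0.41678641,  0.18686889]), 'ft_torque': array([-0.01762071, -0.00878753,  0.03591419]), 'grip_force': 0.0, 'grip_width': 0.9975870600140555}
```

```bash
python3 - <<'E'
import cv2,numpy as np
t=cv2.imread('pics/top0.png')[90:290,180:420]; s=cv2.imread('pics/side0.png')[150:384,140:440]
cv2.imwrite('pics/t1.png',cv2.resize(t,(720,600),interpolation=cv2.INTER_CUBIC))
cv2.imwrite('pics/s1.png',cv2.resize(s,(750,585),interpolation=cv2.INTER_CUBIC))
E
```

```text
(no output)
```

View pics/t1.png

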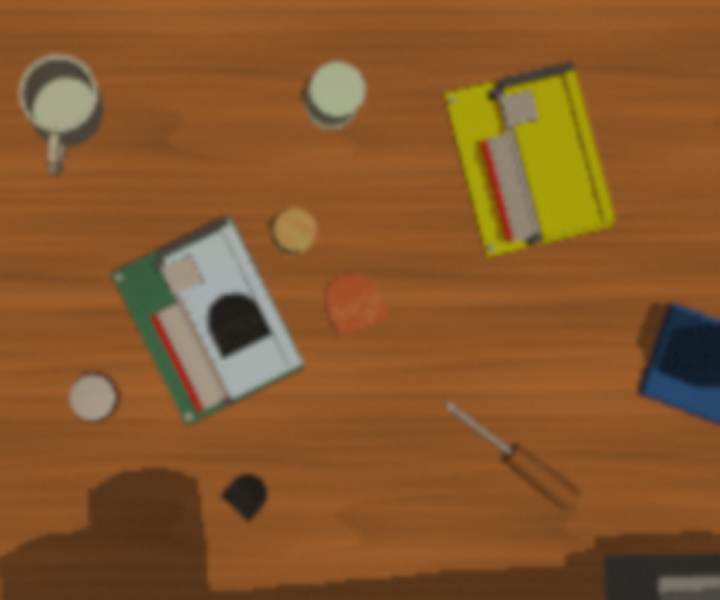

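View pics/s1.png

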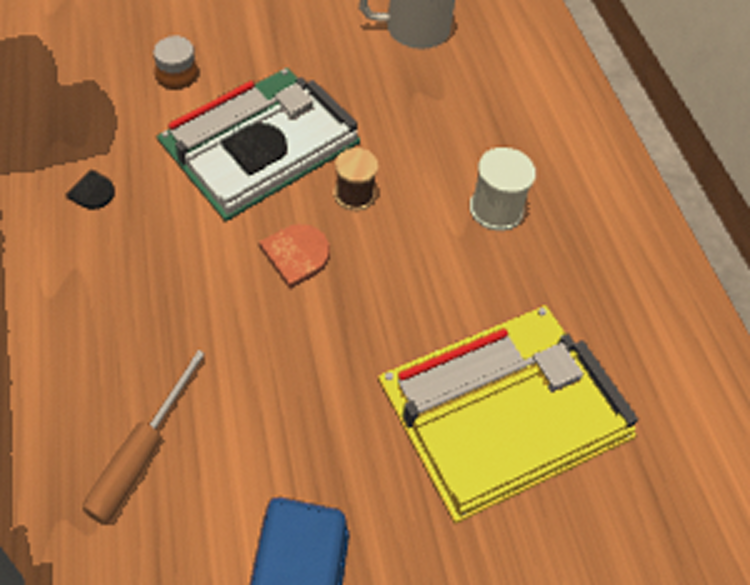

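Top and side agree: the green jig's mouth is near (0.472, -0.152) and its end stop near (0.612, -0.084), so its yaw is about 26°. The larger black lift is in its channel. I'm ignoring the yellow jig and the small black lift in front. Next I'll hover over the green jig for a wrist view.

Call:
jog_arm([
  [35, -33, 0, 0, 0, 0],
  [35, -33, 0, 0, 0, 0],
  [35, -33, 0, 0, 0, 0],
  [35, -33, 0, 0, 0, 0],
  [35, -33, 0, 0, 0, 0],
  [35, -33, 0, 0, 0, 0],
  [35, -33, 0, 0, 0, 0],
  [35, -33, 0, 0, 0, 0],
  [35, -33, 0, 0, 0, 0],
  [35, -33, 0, 0, 0, 0],
  [35, -35, 0, 0, 0, 0],
  [35, -35, 0, 0, 0, 0],
], grip=0.36)

```text
time: 2.1
position: [0.4761, -0.1115, 0.3031]
orientation: [0.0, 0.989, 0.151, 0.0]
wrist_force: [-0.2, 0.9, -0.2]
grip_width: 0.641
grip_force: 0.0
```

Call:
jog_arm([
  [0, 0, 0, 0, 0, -0.145],
  [0, 0, 0, 0, 0, 0],
  [0, 0, 0, 0, 0, 0],
])

```text
time: 2.4
position: [0.4753, -0.1136, 0.3027]
orientation: [0.0, 0.975, 0.221, -0.0]
wrist_force: [-0.0, -1.1, -0.3]
grip_width: 0.638
grip_force: 0.0
```

```bash
cat > w.py <<'E'
import sys
from h import *
o=env.get_obs(); im=optics.snapshot('wrist'); cv2.imwrite(sys.argv[1],im)
print(o['time'],o['position'],o['orientation'],o['grip_width'],o['wrist_force'])
for l,z in [('channel_mouth',.02),('end_stop',.02),('jaw',.023),('press_bar',.038),('heel_lift',.02),('jig',0)]:
    for d in models.spot_point('wrist',l)[:1]: print(l,np.round(d['point'],1),round(d['conf'],2),np.round(ray('wrist',d['point'],z,o),4))
E
python3 w.py pics/w0.png
```

```text
2.4 [ 0.47533991 -0.11363257  0.30269894] [ 9.84280615e-05  9.75370709e-01  2.20571915e-01 -1.23597209e-05] 0.638439086643045 [-0.01260441 -1.08240757 -0.25332897]
channel_mouth [283.2 188.5] 0.64 [ 0.4787 -0.1552  0.02  ]
end_stop [283.3  70.5] 0.85 [ 0.6153 -0.0853  0.02  ]
jaw [272.4  89.3] 0.76 [ 0.5892 -0.0828  0.023 ]
press_bar [233.  152.9] 0.74 [ 0.4963 -0.071   0.038 ]
heel_lift [284.5 142. ] 0.9 [ 0.5371 -0.1273  0.02  ]
jig [284.6 130. ] 0.67 [ 0.5515 -0.1224  0.    ]
```

View pics/w0.png

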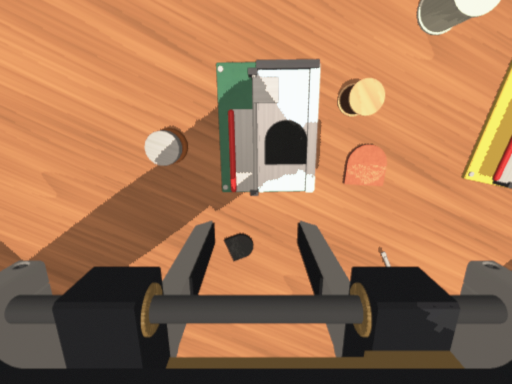

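The wrist view shows the jig upright, with the bar running from (231,110) to (234,190) and the lift's flat edge at row 165, columns 266–306. I'll fit the jig pose to all of these points.

```bash
cat > fit.py <<'E'
from h import *
from scipy.optimize import least_squares
o=env.get_obs()
P=[('wrist',(283.2,188.5),(-82,0,20)),('wrist',(283.3,70.5),(75,0,20)),('wrist',(272.4,89.3),(50,13,23)),('wrist',(233,152.9),(-26,70,38)),
('wrist',(231,110),(28,70,34)),('wrist',(234,190),(-80,70,34)),
('top',(266.6,217.2),(-82,0,20)),('top',(244,173.8),(75,0,20)),('top',(236.1,208.2),(-26,70,38)),('top',(243.8,179.2),(50,13,23)),
('side',(217.1,221),(-82,0,20)),('side',(269.2,193.6),(75,0,20)),('side',(260,200.2),(50,13,23)),('side',(224,194.3),(-26,70,38))]
def W(p,j):
    c,s=np.cos(p[2]),np.sin(p[2]); x,y,z=np.array(j)/1e3
    return [p[0]+c*x-s*y,p[1]+s*x+c*y,z]
def f(p): return np.concatenate([np.subtract(proj(c,W(p,j),o),u) for c,u,j in P])
r=least_squares(f,[.545,-.116,.46],loss='soft_l1'); p=r.x
print(p,np.degrees(p[2])); print(np.round(f(p).reshape(-1,2),1).tolist())
c,s=np.cos(p[2]),np.sin(p[2])
J=lambda w:np.round([(c*(w[0]-p[0])+s*(w[1]-p[1]))*1e3,(-s*(w[0]-p[0])+c*(w[1]-p[1]))*1e3],1)
for q in [(266,165),(306,164)]: print('edge',J(ray('wrist',q,.03,o)))
print('lift',J(ray('wrist',(284.5,142),.02,o)))
x=R.from_quat(np.roll(o['orientation'],-1)).as_matrix()[:,0]
print('tcp',J(o['position']),'tool yaw',np.arctan2(x[1],x[0]))
E
python3 fit.py
```

```text
[ 0.55051725 -0.11923488  0.47442472] 27.182534121597868
[[0.4, 1.0], [0.4, -1.8], [1.3, 0.7], [-1.9, -0.3], [-1.9, -0.9], [-0.6, 2.0], [1.6, -0.6], [0.1, -3.1], [2.9, 2.6], [0.4, 0.7], [4.0, 0.8], [0.4, 0.3], [-0.7, -5.8], [-0.3, -3.5]]
edge [-44.7  24.7]
edge [-44.8 -29. ]
lift [-15.8  -1.1]
tcp [-64.6  39.1] tool yaw 0.4460385814513442
```

Call:
jog_arm([
  [0, 0, 0, 0, 0, -0.028],
  [0, 5, 35, 0, 0, 0],
  [0, 0, 40, 0, 0, 0],
  [0, 0, 40, 0, 0, 0],
  [0, 0, 30, 0, 0, 0],
  [0, 0, 0, 0, 0, 0],
  [0, 0, 0, 0, 0, 0],
])

```text
time: 3.45
position: [0.478, -0.118, 0.1581]
orientation: [-0.0, 0.972, 0.236, -0.0]
wrist_force: [0.2, 0.4, -0.3]
grip_width: 0.639
grip_force: 0.0
```

```bash
python3 w.py pics/w1.png; python3 - <<'E'
from h import *
m=optics.camera_model('wrist'); HE=np.array(m['hand_eye'])
for y in (-.0425,-.030,.030,.0425):
    c=np.linalg.inv(HE)@[0,y,.097,1]; print(y,[m['cx']-m['fx']*c[0]/c[2], m['cy']+m['fy']*c[1]/c[2]])
im=cv2.imread('pics/w1.png')[0:300,80:480]; cv2.imwrite('pics/w1b.png',cv2.resize(im,(800,600),interpolation=cv2.INTER_CUBIC))
E
```

```text
3.45 [ 0.47795261 -0.11802688  0.15813973] [-7.13449533e-05  9.71806725e-01  2.35778884e-01 -5.07989642e-05] 0.6393025589140007 [ 0.24543715  0.44881258 -0.32129128]
channel_mouth [292.1 231.6] 0.72 [ 0.4771 -0.1551  0.02  ]
end_stop [302.9  37.5] 0.95 [ 0.6155 -0.0861  0.02  ]
jaw [285.3  69.7] 0.61 [ 0.5899 -0.0851  0.023 ]
press_bar [210.3 172.5] 0.65 [ 0.4968 -0.0689  0.038 ]
heel_lift [224.3 305. ] 0.74 [ 0.3794 -0.1345  0.02  ]
-0.0425 [np.float64(197.27023545072097), np.float64(231.7232743801913)]
-0.03 [np.float64(214.45348406122466), np.float64(231.73811766979335)]
0.03 [np.float64(296.9376417396188), np.float64(231.80936940267313)]
0.0425 [np.float64(314.12279222347513), np.float64(231.82421433515762)]
```

View pics/w1b.png

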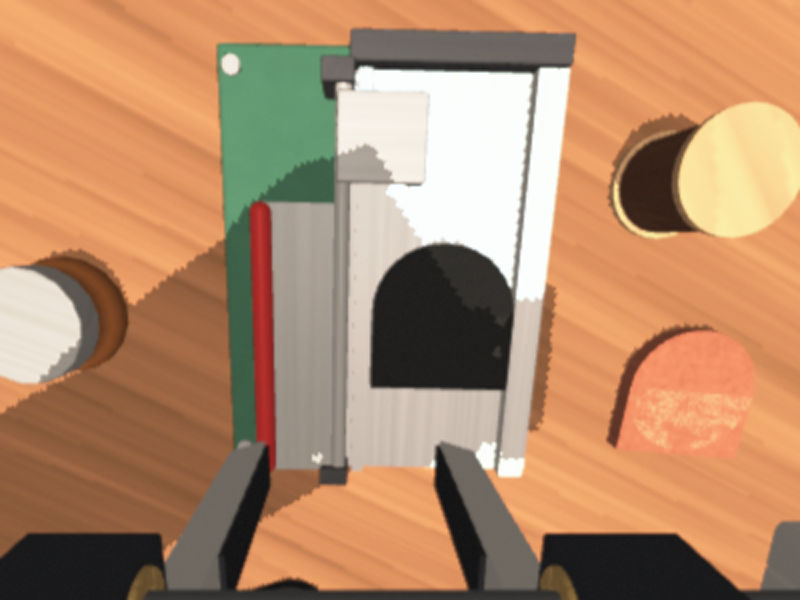

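The near view shows the bar at columns 210–212 (full picture) and rows 101–234, and the lift's flat edge at row 194, columns 265–333. I'll refit the pose from this view.

```bash
python3 - <<'E'
s=open('fit.py').read()
i=s.index("P=["); k=s.index("def W")
s=s[:i]+"""P=[('wrist',u,j) for u,j in [((292.1,231.6),(-82,0,20)),((302.9,37.5),(75,0,20)),((285.3,69.7),(50,13,23)),((210.3,172.5),(-26,70,38)),((210.2,102),(28,70,36)),((212.3,234),(-80,70,36)),((328.5,235),(-82,-29.5,28))]]
"""+s[k:]
s=s.replace("[(266,165),(306,164)]","[(265.5,193.7),(333.5,194)]").replace("print('lift'","0 and print('lift'")
open('fit2.py','w').write(s)
E
python3 fit2.py
```

```text
[ 0.55130738 -0.11975229  0.46393176] 26.5813316209731
[[1.1, -0.1], [1.1, -2.8], [0.1, 0.9], [-0.5, 0.4], [-2.5, -2.8], [0.0, 2.1], [-0.1, 0.6]]
edge [-44.3  26.1]
edge [-43.9 -29.9]
tcp [-64.5  34.1] tool yaw 0.47590742911962397
```

Call:
jog_arm([
  [0, 0, 15, 0, 0, 0],
  [0, 0, 6, 0, 0, 0],
  [0, 0, 4, 0, 0, 0],
  [0, 0, 4, 0, 0, 0],
  [0, 0, 4, 0, 0, 0],
  [0, 0, 3, 0, 0, 0],
  [0, 0, 0, 0, 0, 0],
  [0, 0, 0, 0, 0, 0],
])

```text
time: 4.6
position: [0.4785, -0.1183, 0.1224]
orientation: [0.001, 0.972, 0.236, 0.001]
wrist_force: [1.4, -2.7, 3.6]
grip_width: 0.64
grip_force: 2.7
```

```bash
python3 - <<'E'
from h import *
im=optics.snapshot('wrist')[0:300,80:480]; s=optics.snapshot('side')[170:245,190:290]
cv2.imwrite('pics/c2.png',np.hstack([cv2.resize(im,(400,300)),cv2.resize(s,(400,300),interpolation=cv2.INTER_CUBIC)]))
print(env.get_obs()['ft_torque'])
E
```

```text
[-0.48632356 -0.36595477 -0.02730724]
```

View pics/c2.png

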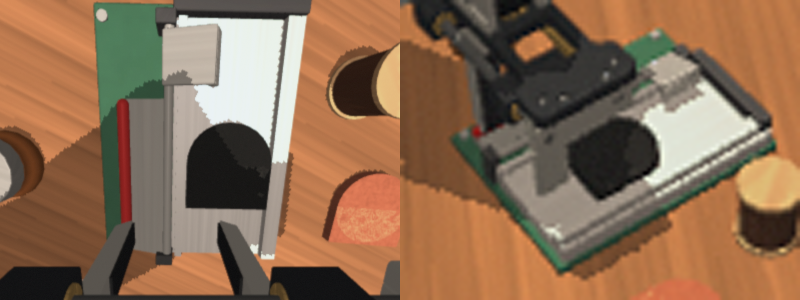

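Call:
jog_arm([
  [0, 1, 1, 0, 0, 0],
  [4, 0, 0, 0, 0, 0],
  [4, 0, 0, 0, 0, 0],
  [4, 0, 0, 0, 0, 0],
  [5, 0, 0, 0, 0, 0],
  [5, 0, 0, 0, 0, 0],
  [5, 0, 0, 0, 0, 0],
  [5, 0, 0, 0, 0, 0],
  [5, 0, 0, 0, 0, 0],
  [5, 0, 0, 0, 0, 0],
  [0, 0, 0, 0, 0, 0],
])

```text
time: 5.8
position: [0.5158, -0.0999, 0.1208]
orientation: [0.001, 0.972, 0.236, -0.0]
wrist_force: [0.2, -5.3, 5.6]
grip_width: 0.636
grip_force: 3.5
```

```bash
python3 - <<'E'
from h import *
im=optics.snapshot('wrist')[0:300,80:480]; s=optics.snapshot('side')[170:245,190:290]
cv2.imwrite('pics/c3.png',np.hstack([cv2.resize(im,(400,300)),cv2.resize(s,(400,300),interpolation=cv2.INTER_CUBIC)]))
E
```

```text
(no output)
```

View pics/c3.png

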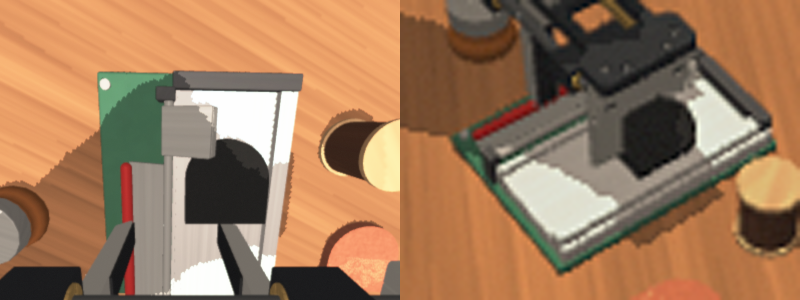

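Call:
jog_arm([
  [5, 0, 0, 0, 0, 0],
  [5, 0, 0, 0, 0, 0],
  [5, 0, 0, 0, 0, 0],
  [5, 0, 0, 0, 0, 0],
  [4, 0, 0, 0, 0, 0],
  [2, 0, 0, 0, 0, 0],
  [0, 0, 0, 0, 0, 0],
])

```text
time: 6.6
position: [0.538, -0.0873, 0.1201]
orientation: [-0.001, 0.972, 0.236, -0.001]
wrist_force: [-1.0, -2.4, 4.4]
grip_width: 0.639
grip_force: 2.6
```

Call:
jog_arm([
  [2, 0, 0, 0, 0, 0],
  [1, 0, 0, 0, 0, 0],
  [0, 0, 0, 0, 0, 0],
])

```text
time: 6.9
position: [0.5406, -0.0859, 0.1201]
orientation: [-0.001, 0.972, 0.236, -0.001]
wrist_force: [-2.7, -0.7, 3.9]
grip_width: 0.639
grip_force: 2.4
```

```bash
python3 - <<'E'
from h import *
im=optics.snapshot('wrist')[0:300,80:480]; s=optics.snapshot('side')[170:245,190:290]
cv2.imwrite('pics/c4.png',np.hstack([cv2.resize(im,(400,300)),cv2.resize(s,(400,300),interpolation=cv2.INTER_CUBIC)]))
E
```

```text
(no output)
```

View pics/c4.png

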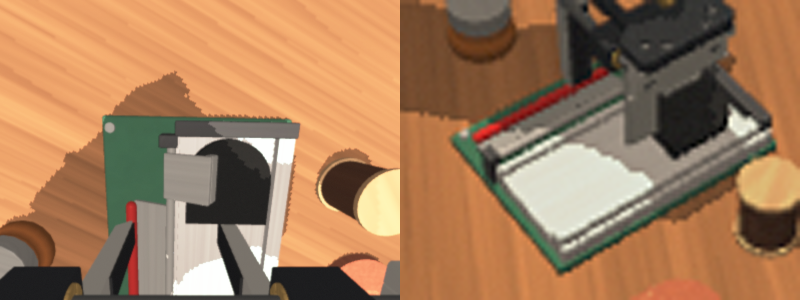

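The lift is under the raised jaw, with its nose about 4 mm short of the stop (row 138 against about 133). I'll creep forward and watch the force.

Call:
jog_arm([
  [1, 0, 0, 0, 0, 0],
  [1, 0, 0, 0, 0, 0],
  [1, 0, 0, 0, 0, 0],
  [0, 0, 0, 0, 0, 0],
])

```text
time: 7.4
position: [0.5425, -0.0853, 0.1203]
orientation: [-0.0, 0.972, 0.236, -0.003]
wrist_force: [-8.6, -5.6, 9.2]
grip_width: 0.642
grip_force: 7.0
```

Call:
jog_arm([
  [1, 0, 0, 0, 0, 0],
  [0, 0, 0, 0, 0, 0],
])

```text
time: 7.6
position: [0.5428, -0.0852, 0.1202]
orientation: [-0.0, 0.972, 0.236, -0.004]
wrist_force: [-12.4, -6.6, 10.6]
grip_width: 0.642
grip_force: 8.7
```

Call:
jog_arm([
  [1, 0, 0, 0, 0, 0],
  [0, 0, 0, 0, 0, 0],
])

```text
time: 7.8
position: [0.5431, -0.0851, 0.1202]
orientation: [-0.0, 0.972, 0.236, -0.005]
wrist_force: [-15.3, -7.2, 13.0]
grip_width: 0.64
grip_force: 10.4
```

```bash
python3 - <<'E'
from h import *
im=optics.snapshot('wrist')[90:250,150:390]
cv2.imwrite('pics/c5.png',cv2.resize(im,(720,480),interpolation=cv2.INTER_CUBIC))
E
```

```text
(no output)
```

View pics/c5.png

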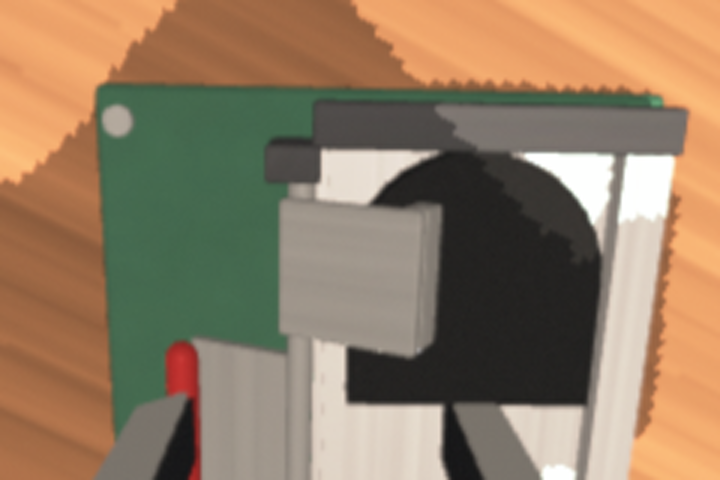

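The lift's nose touches the stop face (crop row 150) and its flat edge is square. I'll ease off the push, let the bar up slowly and come away.

Call:
jog_arm([
  [-3, 0, 0, 0, 0, 0],
  [-2, 0, 0, 0, 0, 0],
  [0, 0, -3, 0, 0, 0],
  [0, 0, -4, 0, 0, 0],
  [0, 0, -4, 0, 0, 0],
  [0, 0, -5, 0, 0, 0],
  [0, 0, -10, 0, 0, 0],
  [0, 0, -30, 0, 0, 0],
  [0, 0, -40, 0, 0, 0],
  [-20, 0, -40, 0, 0, 0],
  [-30, 0, 0, 0, 0, 0],
  [0, 0, 0, 0, 0, 0],
])

```text
time: 9.05
position: [0.4958, -0.1099, 0.2585]
orientation: [0.001, 0.972, 0.235, 0.001]
wrist_force: [-0.6, 0.2, -0.4]
grip_width: 0.641
grip_force: 0.0
```

```bash
python3 w.py pics/w6.png; python3 - <<'E'
import cv2
im=cv2.imread('pics/w6.png')[0:240,140:400]
cv2.imwrite('pics/w6b.png',cv2.resize(im,(650,600),interpolation=cv2.INTER_CUBIC))
E
```

```text
9.05 [ 0.49581097 -0.10987813  0.25846321] [9.81048721e-04 9.72037908e-01 2.34820118e-01 9.24473935e-04] 0.6405979872149158 [-0.55419799  0.23804209 -0.40043459]
channel_mouth [279.  212.2] 0.98 [ 0.4789 -0.1526  0.02  ]
end_stop [282.3  82.8] 0.81 [ 0.6154 -0.0825  0.02  ]
jaw [274.  103.4] 0.92 [ 0.5916 -0.0845  0.023 ]
press_bar [223.9 174.5] 0.81 [ 0.4952 -0.0693  0.038 ]
heel_lift [284.6 109. ] 0.91 [ 0.5921 -0.0983  0.02  ]
jig [280.8 148.6] 0.55 [ 0.5496 -0.1187  0.    ]
```

View pics/w6b.png

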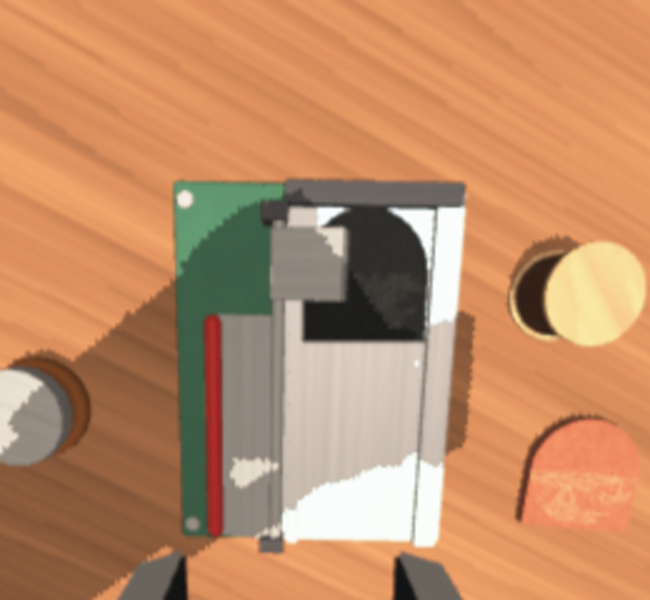

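The lift is home against the stop (crop row 207), the jaw has closed on it, the neighbouring objects are undisturbed and the arm is clear.

```bash
python3 -c "
from bench import env; print(env.sign_off())"
```

```text
the job is handed in; nothing more can be done
None
```

The larger black heel lift is home against the dark end stop with the clip closed on it, the arm is clear, and the job was handed in at about 9 s on the robot clock; no verdict came back.

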